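# Open the kitchen scale's battery door

### The job

The white kitchen scale lies face down on the slab and needs new batteries. Press the orange release tab of its battery door inward, towards the door's hinge, swing the door up out of its frame until it stands about half-way to upright (some 45 degrees), and let go of it, leaving it open. Leave the battery door of the blue radio shut.

Things in the scene. Friction and masses are not known exactly. Their poses are not given: they have to be found in the camera images.
- scale_grip (a point): Pinch point on the white scale's door: 37 mm above the slab, 9 mm above the door's face. x points from hinge to free end (to the robot's left, +-0.4 rad), y along the hinge, z out of the door; turns with it. Along x: fixed rib -6.5 to -1.5 mm, tab 14.5 to 18.5 mm (pressed 2.5 to 6.5); hinge line at x -61.5, z -12 mm. Fingers 60 mm open, centred here, closing along x, press the tab and pinch it to the rib.
- scale_door (a joint): Angle of the grey battery door (58 mm wide, flush, mid-face) of the upturned WHITE scale, a unmoving box 180 x 140 mm, top face 28 mm above the slab, 3 mm black feet at its corners. 0 shut, grows as its left end (seen from the robot) swings up, at most 1.8 rad. The stiff hinge (0.06 Nm) stays where it is left. Grip the door by rib and tab and turn the fingers along with it about the hinge.
- scale_tab (a joint): Travel (m) of the scale's orange tab towards the hinge: 0 at rest, 0.012 at its stop; spring 2 to 5.5 N. Below 0.004 its hook locks the door. Tab 4 mm thick, 30 mm wide; 16 mm from it, nearer the hinge, stands the door's fixed grey rib, 5 mm thick, 34 mm wide. Both rise 18 mm above the face. Fingers centred over 3 mm too far towards the free end may leave it half pressed; towards the hinge is harmless.
- radio_door (a joint): Angle (rad, 0 shut) of the battery door of the BLUE radio, which lies face down beside the scale, left or right of it; same size and same grey door with orange tab. It must stay shut.
There are look-alikes about, which are no part of the job. What is shaped like the part that bears scale_grip but red is not meant.

How it is judged:
By the outcome, as a careful person would: the job done as asked, in the order asked, and still so for the second after the job is handed in, with the robot touching nothing.
It also fails if it takes over 34 s, if anything falls off the work surface, if the arm or the gripper's body presses on something with over 40 N, if the wrist force passes 120 N, or if a joint passes its speed limit or range.

### The arm

A 7-joint arm with a two-finger parallel gripper is mounted at the origin on the work surface. World frame = base frame: x ahead of the robot, y to its left, z up, the work surface at z = 0. Lengths are in m, angles in rad, forces in N, time in s.
With the tool pointing down it reaches from about 0.4 to 0.925 m from the base axis. Payload 4.1 kg.
Tool frame: the origin (TCP) lies on the centre line of the jaws, within the pads' length; the fingertips stand 14 mm ahead of it and the grasp point (between the pads) lies 5 mm behind it; z points along the fingers, y is the line along which they close (so a half turn about z gives the same grasp; the last joint's range is limited). The gripper opens to 85 mm and grips with 20 to 120 N. Pads are 22 mm wide; open, the fingers measure 114 mm over their backs; the gripper's body (76 mm by 85 mm) begins 54 mm behind the grasp point. The pads swing forward as they close: fully open they stand 13 mm farther back than shut.
Start: joints at [-1.238, 0.398, 0.045, 1.537, -0.019, 1.207, -0.051], TCP at [0.272, 0.59, 0.245] pointing down, gripper open.
Joint ranges: [-2.82, 2.82], [-0.49, 2.23], [-1.37, 1.46], [0, 2.46], [-1.36, 4.5], [0.23, 2], [-2.94, 2.94]. Speed limits (rad/s): [2.57, 2.57, 3.14, 3.14, 3.14, 3.14, 3.14].

### API

Orientations are given as a rotation vector (axis times angle).
In Python, from plant import robot gives the robot as it stands.
- The arm moves only by the tool carry_out, never from a script. Its argument "moves" is a list of rows, each a list of 4 numbers: the shift along the world's x, y, z in mm, then the turn about the world's z in degrees. In form: [[tx, ty, tz, yaw], ...]. A call has 1 to 5 rows; each row is the pose to reach, as a shift and turn from the pose commanded when the call began; what a row does not reach only later rows make up. A row lasts 1/12 s, in which the tool goes at most 41.7 mm and 7.16 degrees, less where a joint would pass 70% of its speed; a pose out of reach is approached as far as the arm can. A call with a gripper value outside its range is refused whole. "grip" is the finger opening in mm, from 0 to 85.4, set as the call begins (left out, the last holds). The fingers move at their own pace and stop on an object; the grip force is fixed at half the most. Time passes only in rows, so rows that repeat a pose let the fingers close. It gives the time, the measured TCP pose, the force, the opening and the grip force at its end, in the units of the state.
- robot.sense(): the state, without advancing time (a new reading comes with each control period).
- robot.capture(name): name is "scene" or "top" or "wrist"; returns the picture (400x640x3 uint8, red, green, blue); there is no depth.
- robot.camera_info(name): a dict with "fx", "fy", "cx", "cy" (pixels), "position" and "attitude" of the camera in the world. Camera axes: x right, y down, z forward; pixel columns grow to the right and rows downward; lengths in m; the calibration is good to about 2 mm. A picture is of the moment at which its call begins: read the wrist's pose just before it. camera_info takes no time and is no camera call; for the wrist camera it gives the pose at the moment of the call.
- robot.close_job(): hands the job in; it is judged then, once.
The state is a dict: "time_s": time; "joint_pos": joint angles; "joint_vel": joint speeds; "joint_efforts": joint torques, N m; "ee_pos": TCP position; "eef_rot": TCP orientation; "ft_force": force on the tool from outside, world axes, zero at the start; "moment": the same for the moment, N m; "width": opening from 0.0 (shut) to 1.0 (fully open); "grasp_force": force on a finger pad.
Only numpy, scipy, OpenCV 4.12 (cv2) and the standard library are available. Lean on these libraries where they do the work, as an engineer would, in place of code of your own. Each camera call takes 0.05 s, during which the arm holds its last target. There are 200 camera calls.

## Working session

There is one attempt and no reset: what is moved stays moved. The work goes in short steps, Python scripts to look and compute and a tool call to move; the robot and the scene stay as the last step left them, time stands still between calls to the robot, and variables do not carry over. Pictures are saved under pics/ and viewed, at most 10 in all, crops included, and the job is handed in when it is done.

Besides the shell and the picture viewer there is one more tool, called after "Request:" by a JSON object that holds its "fn" and its "kwargs", one argument or row to a line. carry_out: Moves the arm, as the interface text tells. Its arguments: {"type":"object","properties":{"moves":{"type":"array"},"grip":{"type":"number"}},"required":["moves"]}

```bash
ls; mkdir -p pics; python3 - <<'E'
from plant import robot
import cv2,numpy as np
s=robot.sense();print({k:np.round(v,3).tolist() for k,v in s.items()})
for n in("scene","top"):
    i=robot.camera_info(n);print(n,i)
    cv2.imwrite(f"pics/{n}0.png",robot.capture(n)[:,:,::-1])
E
```

```text
pics
{'time_s': 0.0, 'joint_pos': [-1.238, 0.399, 0.045, 1.538, -0.019, 1.207, -0.051], 'joint_vel': [-0.001, 0.0, 0.001, 0.001, 0.0, -0.002, 0.0], 'joint_efforts': [-0.0, -47.513, 1.364, -25.422, 0.012, 0.009, -0.0], 'ee_pos': [0.272, 0.59, 0.244], 'eef_rot': [-0.673, -3.068, 0.003], 'ft_force': [0.207, -0.757, -0.437], 'moment': [0.052, 0.017, -0.013], 'grasp_force': 0.0, 'width': 1.004}
scene {'fx': 434.5975748105896, 'fy': 434.5975748105896, 'cx': 315.6094759343613, 'cy': 193.9142632738749, 'position': array([0.80134306, 0.64965262, 0.82786976]), 'attitude': array([-0.72677282, -2.6861827 ,  1.00855618])}
top {'fx': 372.22240696688226, 'fy': 372.22240696688226, 'cx': 322.30965729948963, 'cy': 196.0307019067995, 'position': array([0.26050692, 0.0696602 , 0.85002177]), 'attitude': array([-2.12822522,  2.0585558 , -0.24322471])}
```

View pics/top0.png

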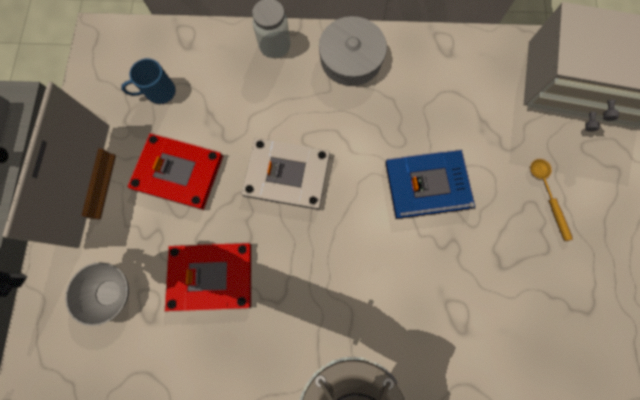

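View pics/scene0.png

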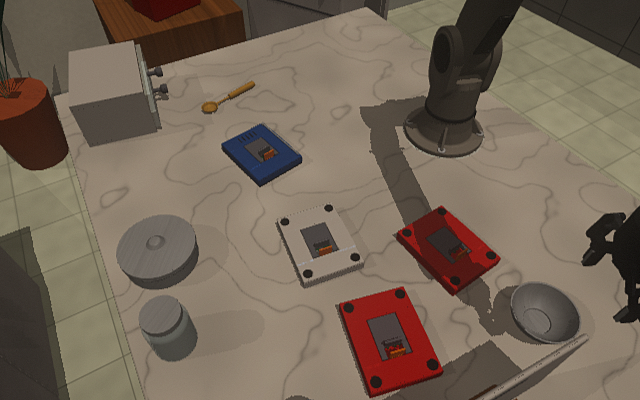

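The top view shows these candidates, by pixel:
- **White scale:** (288,173), with its orange tab at about (270,168).
- **Red look-alikes:** (176,170) and (208,278).
- **Blue radio:** (430,183).

I choose the white one. Next I'll measure its feet, door and tab.

```bash
cat >h.py <<'E'
import numpy as np,cv2
from scipy.spatial.transform import Rotation as R
def ray(i,u,v):
    d=R.from_rotvec(i["attitude"]).apply([(u-i["cx"])/i["fx"],(v-i["cy"])/i["fy"],1]);return np.array(i["position"]),d
def onz(i,u,v,z):
    p,d=ray(i,u,v);return p+d*(z-p[2])/d[2]
def proj(i,P):
    q=R.from_rotvec(i["attitude"]).inv().apply(np.array(P)-i["position"]);return i["fx"]*q[0]/q[2]+i["cx"],i["fy"]*q[1]/q[2]+i["cy"]
def blobs(mask,amin=6):
    n,l,s,c=cv2.connectedComponentsWithStats(mask.astype(np.uint8));return [(c[k],s[k,4],l==k) for k in range(1,n) if s[k,4]>=amin]
E
python3 - <<'E'
from h import *
from plant import robot
for n,(u0,u1,v0,v1) in {"top":(235,340,130,215),"scene":(268,370,198,292)}.items():
    i=robot.camera_info(n);im=cv2.imread(f"pics/{n}0.png")
    hsv=cv2.cvtColor(im,cv2.COLOR_BGR2HSV);roi=np.zeros(im.shape[:2],bool);roi[v0:v1,u0:u1]=1
    H,S,V=[hsv[...,k].astype(int) for k in range(3)]
    for nm,m,z in (("foot",V<60,.031),("door",(V>60)&(V<125)&(S<50),.028),("orange",(H<22)&(S>110)&(V>80),.040)):
        for c,a,mk in blobs(m&roi):
            r=cv2.minAreaRect(np.argwhere(mk)[:,::-1].astype(np.float32))
            print(n,nm,np.round(c,1),a,np.round(onz(i,*c,z),4),[np.round(onz(i,*p,z)[:2],3).tolist() for p in cv2.boxPoints(r)] if a>100 else "")
    cv2.imwrite(f"pics/{n}c.png",cv2.resize(im[v0:v1,u0:u1],None,fx=5,fy=5,interpolation=cv2.INTER_CUBIC))
a,b=[cv2.imread(f"pics/{n}c.png") for n in("top","scene")]
h=max(a.shape[0],b.shape[0]);f=lambda x:cv2.copyMakeBorder(x,0,h-x.shape[0],0,0,0)
cv2.imwrite("pics/crop1.png",cv2.resize(np.hstack([f(a),f(b)]),(800,int(800*h/(a.shape[1]+b.shape[1])))))
E
```

```text
top foot [259.5 144. ] 26 [0.5782 0.2286 0.031 ] 
top foot [321.6 154.7] 29 [0.5565 0.0823 0.031 ] 
top foot [279.9 169.7] 45 [0.5169 0.177  0.031 ] 
top foot [248.9 188.5] 29 [0.4698 0.2448 0.031 ] 
top foot [312.7 199.9] 28 [0.448  0.0986 0.031 ] 
top door [259.  142.5] 21 [0.5832 0.2305 0.028 ] 
top door [324.6 156.4] 7 [0.5536 0.0752 0.028 ] 
top door [286.9 172.1] 770 [0.5126 0.1609 0.028 ] [[0.49, 0.209], [0.55, 0.203], [0.537, 0.12], [0.478, 0.128]]
top door [321.8 194.2] 6 [0.4628 0.0786 0.028 ] 
top door [247.3 196.1] 7 [0.4526 0.2477 0.028 ] 
top door [258.3 198. ] 10 [0.4491 0.2223 0.028 ] 
top door [313.6 200.8] 24 [0.4468 0.0966 0.028 ] 
top door [273.5 200.7] 11 [0.4439 0.1874 0.028 ] 
top door [312.6 207.7] 11 [0.4307 0.0982 0.028 ] 
top orange [269.1 167.7] 47 [0.5179 0.2006 0.04  ] 
scene foot [328.3 207.8] 44 [0.4483 0.1007 0.031 ] 
scene foot [284.5 221.4] 45 [0.5567 0.0842 0.031 ] 
scene foot [278.9 227. ] 12 [0.5751 0.092  0.031 ] 
scene foot [301.5 232.5] 6 [0.5381 0.1316 0.031 ] 
scene foot [321.2 244.7] 94 [0.5166 0.1827 0.031 ] 
scene foot [286.8 246.2] 8 [0.5842 0.1478 0.031 ] 
scene foot [334.8 249.6] 9 [0.4975 0.2086 0.031 ] 
scene foot [354.9 256.8] 54 [0.47   0.2464 0.031 ] 
scene foot [293.  260.5] 6 [0.5898 0.1872 0.031 ] 
scene foot [307.3 273.4] 61 [0.5789 0.2302 0.031 ] 
scene door [316.9 236.9] 592 [0.5132 0.1578 0.028 ] [[0.538, 0.12], [0.473, 0.121], [0.49, 0.208], [0.551, 0.205]]
scene door [354.  269.4] 9 [0.4878 0.2703 0.028 ] 
scene door [340.1 274.6] 13 [0.52  0.266 0.028] 
scene door [324.  280.2] 29 [0.5561 0.2604 0.028 ] 
scene door [306.9 285.9] 11 [0.5933 0.254  0.028 ] 
scene orange [325.2 250.1] 90 [0.5197 0.2044 0.04  ]
```

View pics/crop1.png

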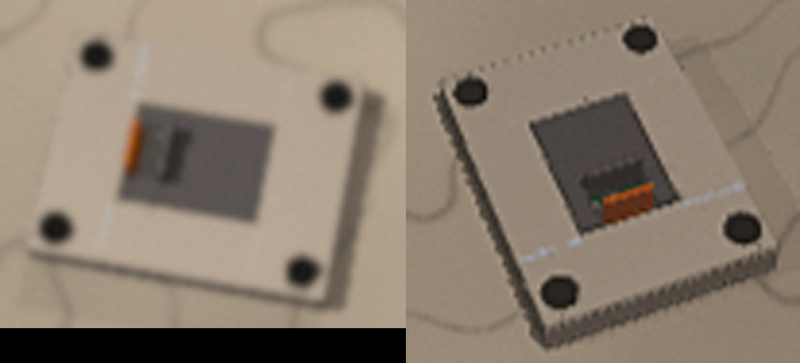

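The crop confirms the choice: a white body with four black feet, and a grey door with the orange tab at its left end. Both views put the feet within 2 mm of each other. From that I get the door axis at 81.5° and the grip point at about (0.516, 0.184). The tool's y axis stands at 65°, so it needs a yaw of about +16.5°.

Request:
{"fn": "carry_out", "kwargs": {
  "moves": [
    [20, -34, 0, 4],
    [40, -68, 0, 8],
    [60, -102, 0, 12],
    [80, -136, 0, 16],
    [100, -170, 0, 16.5]
  ],
  "grip": 60
}}

```text
time_s: 0.52
ee_pos: [0.3725, 0.4184, 0.2449]
eef_rot: [-0.221, -3.133, 0.001]
ft_force: [0.4, 0.3, 0.8]
width: 0.702
grasp_force: 0.0
```

Request:
{"fn": "carry_out", "kwargs": {
  "moves": [
    [20, -34, 0, 0],
    [40, -68, 0, 0],
    [60, -102, 0, 0],
    [80, -136, 0, 0],
    [100, -170, 0, 0]
  ]
}}

```text
time_s: 0.93
ee_pos: [0.4724, 0.2484, 0.2451]
eef_rot: [-0.225, -3.133, 0.0]
ft_force: [0.2, -0.0, -0.1]
width: 0.7
grasp_force: 0.0
```

Request:
{"fn": "carry_out", "kwargs": {
  "moves": [
    [20, -30, -20, 0],
    [38, -56, -40, 0],
    [44, -66, -60, 0],
    [44, -66, -90, 0],
    [44, -66, -110, 0]
  ]
}}

```text
time_s: 1.35
ee_pos: [0.5155, 0.1823, 0.133]
eef_rot: [-0.231, -3.131, 0.002]
ft_force: [0.6, 0.2, 1.2]
width: 0.702
grasp_force: 0.0
```

```bash
python3 - <<'E'
from h import *
from plant import robot
s=robot.sense();Rm=R.from_rotvec(s["eef_rot"]).as_matrix()
print(s["time_s"],s["ee_pos"],np.degrees(np.arctan2(Rm[1,1],Rm[0,1])),Rm[:,2],s["ft_force"],s["width"])
i=robot.camera_info("wrist");im=robot.capture("wrist")[:,:,::-1].copy();print(i)
cv2.imwrite("pics/w1.png",im)
hsv=cv2.cvtColor(im,cv2.COLOR_BGR2HSV);H,S,V=[hsv[...,k].astype(int) for k in range(3)]
for c,a,mk in blobs((H<22)&(S>110)&(V>80),60):
    print(c,a,[(np.round(p),np.round(onz(i,*p,.046)[:2],4)) for p in cv2.boxPoints(cv2.minAreaRect(np.argwhere(mk)[:,::-1].astype(np.float32)))])
E
```

```text
1.35 [0.51553729 0.18225411 0.1330373 ] 81.57650412485744 [-0.00206768 -0.00134067 -0.99999696] [0.64668654 0.15874875 1.21397006] 0.7024037464835078
{'fx': 350.02925162795447, 'fy': 350.02925162795447, 'cx': 320.9407459485094, 'cy': 199.79555538427775, 'position': array([0.4463887 , 0.19405383, 0.26102152]), 'attitude': array([2.20638441, 1.90632892, 0.26653446])}
[589.21667681 142.10602556] 16430 [(array([518., 231.], dtype=float32), array([0.5476, 0.309 ])), (array([541.,  14.], dtype=float32), array([0.4193, 0.3206])), (array([662.,  27.], dtype=float32), array([0.4357, 0.3876])), (array([639., 244.], dtype=float32), array([0.5684, 0.3883]))]
[535.35645472  99.65125241] 519 [(array([510., 175.], dtype=float32), array([0.5087, 0.3037])), (array([552.,  23.], dtype=float32), array([0.4248, 0.327 ])), (array([560.,  25.], dtype=float32), array([0.4265, 0.3313])), (array([517., 177.], dtype=float32), array([0.5108, 0.3084]))]
[509.72463768 199.51449275] 138 [(array([502., 222.], dtype=float32), array([0.5393, 0.2987])), (array([511., 176.], dtype=float32), array([0.5098, 0.3046])), (array([517., 178.], dtype=float32), array([0.5112, 0.3085])), (array([508., 223.], dtype=float32), array([0.5408, 0.3027]))]
[351.44419134 207.23690205] 439 [(array([347., 183.], dtype=float32), array([0.4991, 0.2024])), (array([356., 183.], dtype=float32), array([0.4999, 0.208 ])), (array([356., 233.], dtype=float32), array([0.5334, 0.204 ])), (array([347., 233.], dtype=float32), array([0.5326, 0.1982]))]
```

View pics/w1.png

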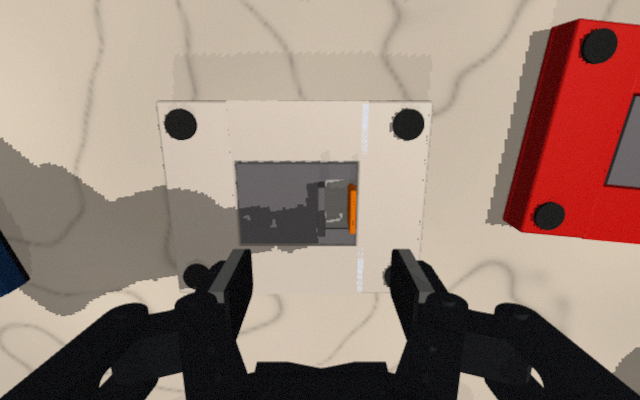

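The wrist view shows the orange tab at (351,208), with its centre at about (0.516, 0.203). That puts the grip point at y ≈ 0.186–0.187. Next I descend, staying slightly towards the hinge.

Request:
{"fn": "carry_out", "kwargs": {
  "moves": [
    [0, 2, -30, 0],
    [0, 2, -60, 0],
    [0, 2, -80, 0],
    [0, 2, -86, 0],
    [0, 2, -86, 0]
  ]
}}

```text
time_s: 1.82
ee_pos: [0.5148, 0.1861, 0.0482]
eef_rot: [-0.225, -3.131, 0.002]
ft_force: [0.1, 0.2, 0.4]
width: 0.703
grasp_force: 0.0
```

Request:
{"fn": "carry_out", "kwargs": {
  "moves": [
    [0, 0, 0, 0],
    [0, 0, 0, 0],
    [0, 0, 0, 0],
    [0, 0, 0, 0],
    [0, 0, 0, 0]
  ],
  "grip": 16
}}

```text
time_s: 2.23
ee_pos: [0.5176, 0.1875, 0.0511]
eef_rot: [0.225, 3.13, 0.004]
ft_force: [0.9, 1.3, 5.8]
width: 0.19
grasp_force: 3.5
```

```bash
python3 - <<'E'
from h import *
from plant import robot
s=robot.sense()
print(s["time_s"],s["ee_pos"],s["ft_force"],s["moment"],s["width"]*85.4,s["grasp_force"])
i=robot.camera_info("wrist");im=robot.capture("wrist")[:,:,::-1].copy()
j=robot.capture("scene")[:,:,::-1]
cv2.imwrite("pics/w2.png",np.hstack([cv2.resize(im[100:300,200:480],None,fx=1.5,fy=1.5),cv2.resize(j[190:290,250:370],None,fx=3,fy=3)]))
E
```

```text
2.2333 [0.51755977 0.18749342 0.05112226] [0.861941   1.34480083 5.81759989] [ 0.33678296 -0.09213108 -0.05656743] 16.25599692874612 3.5330799221992493
```

View pics/w2.png

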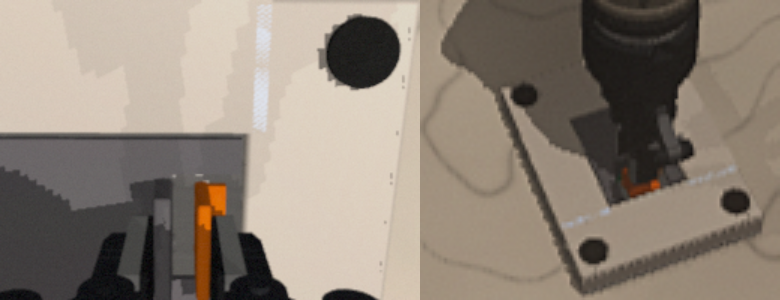

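The rib and tab are pinched, with the tab pressed about 9 mm. Now I lift along the hinge arc to about 20°.

Request:
{"fn": "carry_out", "kwargs": {
  "moves": [
    [0, -1, 3, 0],
    [0, -2, 7, 0],
    [0, -3.5, 11, 0],
    [-1, -5, 14, 0],
    [-1, -5, 14, 0]
  ]
}}

```text
time_s: 2.75
ee_pos: [0.5165, 0.1821, 0.0645]
eef_rot: [0.226, 3.13, 0.004]
ft_force: [3.3, 4.5, 3.0]
width: 0.183
grasp_force: 2.4
```

Request:
{"fn": "carry_out", "kwargs": {
  "moves": [
    [0, -1.5, 3, 0],
    [0, -3, 6, 0],
    [-1, -4.5, 9, 0],
    [-1, -4.5, 9, 0]
  ]
}}

```text
time_s: 3.08
ee_pos: [0.5155, 0.1773, 0.0735]
eef_rot: [0.226, 3.13, 0.003]
ft_force: [3.4, 2.7, 2.8]
width: 0.189
grasp_force: 2.7
```

```bash
python3 - <<'E'
from h import *
from plant import robot
s=robot.sense()
print(s["time_s"],s["ee_pos"],s["ft_force"],s["width"]*85.4,s["grasp_force"])
im=robot.capture("wrist")[:,:,::-1].copy()
j=robot.capture("scene")[:,:,::-1]
cv2.imwrite("pics/w3.png",np.hstack([cv2.resize(im[100:300,200:480],None,fx=1.5,fy=1.5),cv2.resize(j[190:290,250:370],None,fx=3,fy=3)]))
E
```

```text
3.0833 [0.51549914 0.17731539 0.0735254 ] [3.44552373 2.72306726 2.8264525 ] 16.12134896014967 2.717384889983805
```

View pics/w3.png

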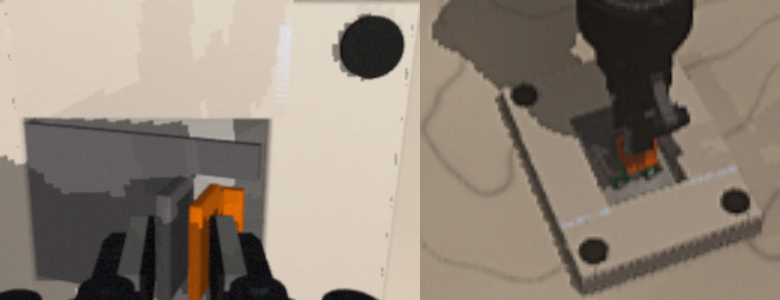

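The door is rising: the compartment shows beneath it, and rib and tab are still held. I'll follow the arc to about 32°.

Request:
{"fn": "carry_out", "kwargs": {
  "moves": [
    [0, -2, 3, 0],
    [-0.5, -4, 6, 0],
    [-1, -6.5, 9, 0],
    [-1, -8.5, 12, 0],
    [-1, -8.5, 12, 0]
  ]
}}

```text
time_s: 3.6
ee_pos: [0.514, 0.1684, 0.0852]
eef_rot: [0.226, 3.131, 0.002]
ft_force: [3.7, 3.3, 3.9]
width: 0.188
grasp_force: 2.7
```

```bash
python3 - <<'E'
from h import *
from plant import robot
s=robot.sense()
print(s["time_s"],s["ee_pos"],s["ft_force"],s["width"]*85.4,s["grasp_force"])
im=robot.capture("wrist")[:,:,::-1].copy()
j=robot.capture("scene")[:,:,::-1]
cv2.imwrite("pics/w4.png",np.hstack([cv2.resize(im[100:300,200:480],None,fx=1.5,fy=1.5),cv2.resize(j[190:290,250:370],None,fx=3,fy=3)]))
E
```

```text
3.6 [0.51402442 0.16841151 0.08519338] [3.66410561 3.31971367 3.91405583] 16.05048943245615 2.728775941359345
```

View pics/w4.png

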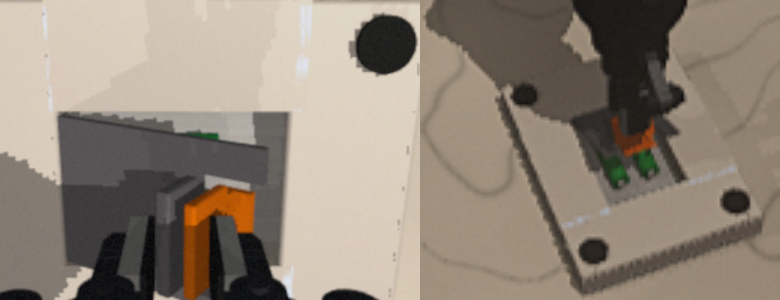

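The door stands at about 30° with the green batteries visible. I continue to about 45°.

Request:
{"fn": "carry_out", "kwargs": {
  "moves": [
    [-0.5, -3, 3, 0],
    [-1, -6, 6, 0],
    [-1.5, -9, 8.5, 0],
    [-2, -12, 11, 0],
    [-2, -12, 11, 0]
  ]
}}

```text
time_s: 4.12
ee_pos: [0.5117, 0.156, 0.0959]
eef_rot: [0.226, 3.132, 0.001]
ft_force: [3.4, 1.0, 5.2]
width: 0.183
grasp_force: 2.6
```

```bash
python3 - <<'E'
from h import *
from plant import robot
s=robot.sense()
print(s["time_s"],s["ee_pos"],s["ft_force"],s["width"]*85.4,s["grasp_force"])
i=robot.camera_info("wrist");im=robot.capture("wrist")[:,:,::-1].copy();print(i)
cv2.imwrite("pics/w5f.png",im)
j=robot.capture("scene")[:,:,::-1];cv2.imwrite("pics/s5f.png",j)
cv2.imwrite("pics/w5.png",np.hstack([cv2.resize(im[100:300,200:480],None,fx=1.5,fy=1.5),cv2.resize(j[190:290,250:370],None,fx=3,fy=3)]))
E
```

```text
4.1167 [0.51174913 0.1560406  0.09592531] [3.42773835 1.00239695 5.21380309] 15.640590171871182 2.6233821327332407
{'fx': 350.02925162795447, 'fy': 350.02925162795447, 'cx': 320.9407459485094, 'cy': 199.79555538427775, 'position': array([0.44211925, 0.16744714, 0.22368183]), 'attitude': array([2.20315155, 1.90788037, 0.27256682])}
```

View pics/w5.png

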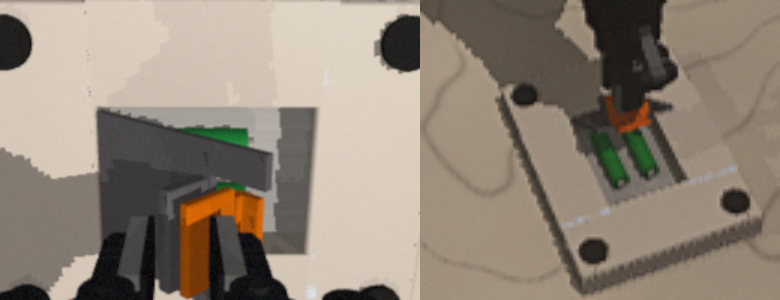

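```bash
python3 - <<'E'
from h import *
i=dict(fx=350.03,fy=350.03,cx=320.94,cy=199.80,position=np.array([.44211925,.16744714,.22368183]),attitude=np.array([2.20315155,1.90788037,.27256682]))
n=np.array([.989,-.147,0]);P0=np.array([.5443,.162,0]);xd=np.array([.147,.989,0])
h=np.array([.5075,.124,.025])
g=np.array([.516-.004,.186,.037])-.0615*xd
for c in((270,152),(270,188),(97,110)):
    u,v=200+c[0]/1.5,100+c[1]/1.5
    p,d=ray(i,u,v);q=p+d*(n@(P0-p))/(n@d)
    for hh in(h,):
        a,b=(q-hh)@xd,q[2]-.025
        print(c,np.round(q,4),round(a,4),round(b,4),np.degrees(np.arctan2(b,a)),np.hypot(a,b))
E
```

```text
(270, 152) [ 0.5518  0.2128 -0.1206] 0.0943 -0.1456 -57.06909069857295 0.17349417746064388
(270, 188) [ 0.5502  0.2015 -0.0502] 0.0829 -0.0752 -42.19772040363941 0.11192316624213039
(97, 110) [ 0.5314  0.075  -0.2563] -0.0449 -0.2813 -99.07452470296742 0.28483007813039496
```

```bash
python3 - <<'E'
from h import *
i=dict(fx=350.03,fy=350.03,cx=320.94,cy=199.80,position=np.array([.44211925,.16744714,.22368183]),attitude=np.array([2.20315155,1.90788037,.27256682]))
n=np.array([.989,-.147,0]);xd=np.array([.147,.989,0]);h=np.array([.5075,.124,.025])
P0=h-.029*n+.04*xd
for c in((270,152),(270,188),(97,110)):
    u,v=200+c[0]/1.5,100+c[1]/1.5
    p,d=ray(i,u,v);q=p+d*(n@(P0-p))/(n@d)
    a,b=(q-h)@xd,q[2]-.025
    print(c,np.round(q,4),round(a,4),round(b,4),np.degrees(np.arctan2(b,a)),np.hypot(a,b))
E
```

```text
(270, 152) [0.4874 0.1862 0.0815] 0.0585 0.0565 44.002026836407914 0.08136526915643588
(270, 188) [0.4867 0.1815 0.1106] 0.0538 0.0856 57.842943813822224 0.10112002878364541
(97, 110) [0.479  0.1293 0.0255] 0.001 0.0005 26.450211303520742 0.0011577020719170151
```

The door corner sits at radius 81 mm and 44°, which matches the door's length. I release while moving up, so the outer finger doesn't push the door face back down.

Request:
{"fn": "carry_out", "kwargs": {
  "moves": [
    [0, -2, 8, 0],
    [0, -4, 30, 0],
    [0, -5, 60, 0],
    [0, -5, 90, 0],
    [0, -5, 120, 0]
  ],
  "grip": 28
}}

```text
time_s: 4.63
ee_pos: [0.5076, 0.1492, 0.2143]
eef_rot: [-0.226, -3.125, 0.008]
ft_force: [0.7, 0.1, -0.5]
width: 0.328
grasp_force: 0.0
```

Request:
{"fn": "carry_out", "kwargs": {
  "moves": [
    [-20, 0, 20, 0],
    [-50, 0, 20, 0],
    [-80, 0, 20, 0],
    [-100, 0, 20, 0],
    [-100, 0, 20, 0]
  ]
}}

```text
time_s: 5.05
ee_pos: [0.4043, 0.1493, 0.233]
eef_rot: [-0.221, -3.124, 0.008]
ft_force: [0.1, -0.4, -0.2]
width: 0.328
grasp_force: 0.0
```

```bash
python3 - <<'E'
from h import *
from plant import robot
s=robot.sense()
print(s["time_s"],s["ee_pos"],s["ft_force"],s["width"]*85.4,s["grasp_force"])
t=robot.capture("top")[:,:,::-1];j=robot.capture("scene")[:,:,::-1]
cv2.imwrite("pics/t6f.png",t);cv2.imwrite("pics/s6f.png",j)
cv2.imwrite("pics/s6.png",np.hstack([cv2.resize(j[190:300,260:380],None,fx=3.3,fy=3.3),cv2.resize(t[125:235,235:355],None,fx=3.3,fy=3.3)]))
E
```

```text
5.05 [0.40427937 0.14932565 0.23296767] [ 0.1111722  -0.35237483 -0.17926845] 28.03213796138588 0.0
```

View pics/s6.png

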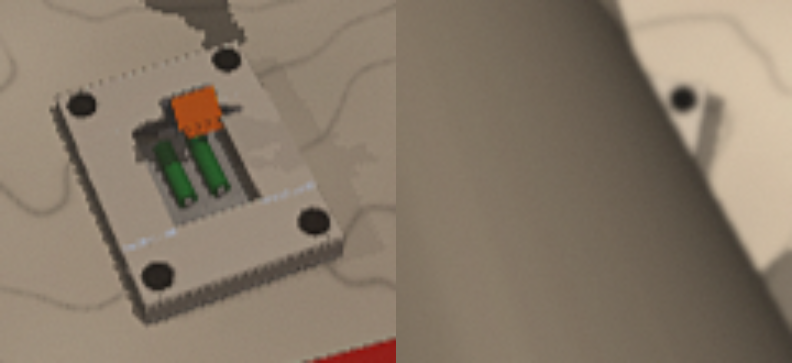

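```bash
python3 - <<'E'
from h import *
from plant import robot
i=robot.camera_info("scene")
n=np.array([.989,-.147,0]);xd=np.array([.147,.989,0]);h=np.array([.5075,.124,.025])
for f in("scene0","s6f"):
    hsv=cv2.cvtColor(cv2.imread(f"pics/{f}.png"),cv2.COLOR_BGR2HSV);H,S,V=[hsv[...,k].astype(int) for k in range(3)]
    roi=np.zeros(H.shape,bool);roi[198:270,290:350]=1
    for c,a,mk in blobs((H<22)&(S>110)&(V>80)&roi,40):
        p,d=ray(i,*c);q=p+d*(n@(h-p))/(n@d);A,B=(q-h)@xd,q[2]-.025
        print(f,np.round(c,1),a,np.round(q,4),round(A,4),round(B,4),np.hypot(A,B),np.degrees(np.arctan2(B,A)))
E
```

```text
scene0 [325.2 250.1] 90 [0.5194 0.204  0.0392] 0.0808 0.0142 0.08208267572685941 9.990720107155115
s6f [319.6 223.6] 182 [0.5145 0.1713 0.0938] 0.0479 0.0688 0.08381976224907452 55.186278767873034
```

The tab has swung 45.2° about the hinge at an unchanged radius (82 to 84 mm), and the gripper is clear of it. I'm handing the job in.

```bash
python3 -c "
from plant import robot
print(robot.close_job())"
```

```text
the job is handed in; nothing more can be done
None
```

The white scale's tab was pressed and its battery door left standing open at about 45° with the gripper clear; the blue radio was never touched, and the job was handed in at about 5 s (no verdict was returned).

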